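# Sweep the punched slugs off the die shoe into the scrap pan

## Robot

A 6-joint arm with a two-finger parallel gripper is mounted at the origin on the work surface. World frame = base frame: x ahead of the robot, y to its left, z up, the work surface at z = 0. Lengths are in mm, angles in rad, forces in N, time in s.
With the tool pointing down it reaches from about 325 to 775 mm from the base axis. Payload 5.5 kg.
Tool frame: the origin (TCP) lies on the mounting face of the last link; the fingertips stand 182 mm ahead of it and the grasp point (between the pads) lies 163 mm ahead of it; z points along the fingers, y is the direction in which the jaws open and shut (so a half turn about z gives the same grasp; the last joint's range is limited). The gripper opens to 88 mm and grips with 3 to 60 N. Pads are 20 mm wide; open, the fingers measure 115 mm over their backs; the gripper's body (75 mm by 178 mm) begins 61 mm behind the grasp point.
Start: joints at [1.218, 0.091, 1.231, -0, 1.82, -0.057], TCP at [174.908, 573.956, 404.631] pointing down, gripper open.
Joint ranges: [-2.87, 2.87], [-0.86, 2.18], [0.17, 2.46], [-1.51, 4.65], [0.06, 2.69], [-2.65, 2.65]. Speed limits (rad/s): [2.57, 2.57, 3.01, 3.14, 3.14, 3.14].

## Interface

Orientations are given as a unit quaternion [w, x, y, z].
In Python, from station import env gives the robot as it stands.
- The arm moves only by the tool arm_command, never from a script. Its arguments are lists of equal length, an entry for each row: "claw": the closure in counts, from 0 (fully open) to 255 (shut); "travel": the shift along the tool's x, y, z in units of 30 mm (1.0 is 30 mm), a list of three; "roll": the turn about the tool's z in units of 6 degrees (1.0 is 6 degrees). A call has 1 to 12 rows; each row shifts and turns the pose as measured when the row begins, along the tool's axes as they then stand; what a row does not reach is not made up. A row lasts 1/10 s, in which the tool goes at most 50 mm and 8.59 degrees, less where a joint would pass 70% of its speed; a pose out of reach is approached as far as the arm can. A call is refused whole if a number of a shift passes 1 or a number of a turn 1, either way. A call with a gripper value outside its range is refused whole. The fingers move at their own pace and stop on an object; "squeeze" is the grip in N (left out, the last holds). Time passes only in rows, so rows that do not move let the fingers close. It gives the time, the measured TCP pose, the force and the opening at its end, in the units of the state.
- env.get_state(): the state, without advancing time (a new reading comes with each control period).
- env.grab_frame(name): name is "scene" or "top" or "wrist"; returns the picture (480x640x3 uint8, red, green, blue); there is no depth.
- env.camera_params(name): a dict with "intrinsics" (3x3 intrinsics, pixels), "k1" (the pictures are not rectified: a ray, as slopes to the right and down, at radius r is drawn at 1 + k1 r^2 times it, then the intrinsics apply), "eye" and "orientation" of the camera in the world. Camera axes: x right, y up, looking along -z (the intrinsics and any distortion apply to the point x, -y, -z); pixel columns grow to the right and rows downward; lengths in mm; the calibration is good to about 2 mm. A picture is of the moment at which its call begins: read the wrist's pose just before it. camera_params takes no time and is no camera call; for the wrist camera it gives the pose at the moment of the call.
- env.sign_off(): hands the job in, once; it reports no verdict.
The state is a dict: "t": time; "joint_positions": joint angles; "qd": joint speeds; "joint_torque": joint torques, N m; "ee_pos": TCP position; "tool_rot": TCP orientation; "ft_force": force on the tool from outside, world axes, zero at the start; "ft_torque": the same for the moment, N m; "grip_width": opening from 0.0 (shut) to 1.0 (fully open).
Only numpy, scipy, OpenCV 4.12 (cv2) and the standard library are available. Lean on these libraries where they do the work, as an engineer would, in place of code of your own. Each camera call takes 0.05 s, during which the arm holds its last target.

## Task

Clear the lower die before the next stroke: with the fingers, sweep the three loose copper slugs lying on the front of the die shoe along it and off its end into the blue scrap pan, not into the clear tray of good parts. Only push the slugs gently; never pinch them or lift them. Leave the pierced plate on the die, the amber bottle and the red-lidded jar where they are.

Things in the scene. Friction and masses are not known exactly. Their poses are not given: they have to be found in the camera images.
- shoe: lower half of a die set, fixed: a flat bright steel shoe 250 mm (own x) by 360 mm (own y), 35 mm thick, on two dark bars; top face 80 mm above the bench, edges without rims. Origin on the bench under its centre; own x points away from the robot (turned by up to 0.22 rad), own y along its length, ends at own y -180 and 180 mm
- strip (a point): centre of the shoe's bare flat front strip, on the top face, 80 mm above the bench; axes as the shoe's. The strip runs the shoe's whole length: own x -62 to 63 mm, own y -180 to 180 mm from here. The slugs start at own x -36 to 28 mm, own y -127 to 127 mm: one near the middle and one towards each end, 34 mm or more clear of each other
- die (a point): centre of the top of the die block on the shoe, 105 mm above the bench, axes as the shoe's: the block measures 80 mm (own x) by 150 mm (own y) by 25 mm and its front face bounds the strip. On either side of it, at own x 5, y -100 and 100 mm from here, stands a fixed stop block 28 mm across, its top 120 mm above the bench
- post1 (a point): top of one upright steel guide post at the back of the shoe, fixed, 25 mm across, 190 mm above the bench, with a collar 44 mm across at its foot
- post2 (a point): top of the other guide post, alike
- pan: blue sheet-metal scrap pan, fixed, open on top, 240 (own x) by 150 (own y) by 36 mm tall, walls and floor 3 mm, four old copper slugs in it. Origin under its centre, axes as the shoe's. Its centre lies 240 mm from the shoe's along the shoe's own y, at either end (varies), its side tucked 15 mm under the shoe's end: what is pushed off that end drops into it
- tray: whitish clear plastic tray of good parts, fixed, same size and tucked in the same way as the scrap pan but at the other end of the shoe, with three pierced copper plates in it; no slug belongs in it. Origin under its centre, axes parallel to the shoe's
- slug1: a plain round copper slug (punched-out disc), reddish metal, diameter 26 mm, 8 mm thick, about 38 g, loose, lying flat on the front strip of the die shoe; its origin is the centre of its underside (at the start 80 mm above the bench, so the slug fills 80 to 88 mm). Slides with ordinary metal-on-metal friction
- slug2: a plain round copper slug (punched-out disc), reddish metal, diameter 26 mm, 8 mm thick, about 38 g, loose, lying flat on the front strip of the die shoe; its origin is the centre of its underside (at the start 80 mm above the bench, so the slug fills 80 to 88 mm). Slides with ordinary metal-on-metal friction
- slug3: a plain round copper slug (punched-out disc), reddish metal, diameter 26 mm, 8 mm thick, about 38 g, loose, lying flat on the front strip of the die shoe; its origin is the centre of its underside (at the start 80 mm above the bench, so the slug fills 80 to 88 mm). Slides with ordinary metal-on-metal friction
- plate: pierced copper plate 50 mm (own x) by 120 mm (own y) by 8 mm with three 26 mm holes, loose, lying on the die block between locating pins 8 mm tall; must stay. Origin at the centre of its underside, 105 mm above the bench
- bottle: amber bottle with black cap, diameter 48 mm, 110 mm tall, loose, standing on the bench between the robot and the shoe; must stay. Origin at the centre of its underside
- jar: glass jar with red lid, diameter 70 mm, 120 mm tall, loose, standing on the bench beyond the shoe; must stay. Origin at the centre of its underside

How it is judged:
By the outcome, as a careful person would: the job done as asked, in the order asked, and still so for the second after the job is handed in, with the robot touching nothing.
It also fails if it takes over 48 s, if anything falls off the work surface, if the arm or the gripper's body presses on something with over 40 N, if the wrist force passes 120 N, or if a joint passes its speed limit or range.

## Working session

There is one attempt and no reset: what is moved stays moved. The work goes in short steps, Python scripts to look and compute and a tool call to move; the robot and the scene stay as the last step left them, time stands still between calls to the robot, and variables do not carry over. Pictures are saved under pics/ and viewed, and the job is handed in when it is done.

Besides the shell and the picture viewer there is one more tool, called after "Call:" as name([rows], argument=value, ...), one row to a line, values as JSON. arm_command: Moves the arm, as the interface text tells. Its arguments: {"type":"object","properties":{"claw":{"type":"array"},"travel":{"type":"array"},"roll":{"type":"array"},"squeeze":{"type":"number"}},"required":["claw","travel","roll"]}

```bash
mkdir -p pics
python3 - <<'E'
from station import env
import cv2
for n in("scene","top"):
    cv2.imwrite(f"pics/{n}0.png",env.grab_frame(n)[:,:,::-1]); print(n,env.camera_params(n))
s=env.get_state();print(s)
E
```

```text
scene {'intrinsics': array([[542.1902546 ,   0.        , 323.09057506],
       [  0.        , 542.1902546 , 231.72711751],
       [  0.        ,   0.        ,   1.        ]]), 'k1': -0.13894462723300546, 'eye': array([1176.27647015,  615.62648557,  800.19557046]), 'orientation': array([0.35440701, 0.17013549, 0.40934206, 0.82333995])}
top {'intrinsics': array([[564.09461027,   0.        , 308.4132804 ],
       [  0.        , 564.09461027, 237.655554  ],
       [  0.        ,   0.        ,   1.        ]]), 'k1': -0.08207722583390473, 'eye': array([ 446.91863084,   11.88587829, 1000.53395003]), 'orientation': array([-0.70367542, -0.06546304,  0.04599655,  0.7060027 ])}
{'t': 0.1, 'joint_positions': array([ 1.21829142e+00,  9.17976510e-02,  1.23173676e+00,  2.85031402e-05,
        1.81978093e+00, -5.66771100e-02]), 'qd': array([-0.00086575, -0.00381655, -0.00118178, -0.00079394,  0.00117942,
       -0.00032004]), 'joint_torque': array([ 1.58470237e-03, -4.47858310e+01, -4.07570243e+01,  7.00583146e-02,
        2.84711685e-02, -8.95427638e-05]), 'ee_pos': array([174.92463197, 573.9997551 , 403.62744888]), 'tool_rot': array([-1.88523409e-04,  1.47371617e-01,  9.89080818e-01, -8.40573108e-04]), 'ft_force': array([-0.36961234,  0.48233162,  0.05149622]), 'ft_torque': array([ 0.04694995,  0.01326038, -0.02272259]), 'grip_width': 0.9992274024549467}
```

View pics/scene0.png

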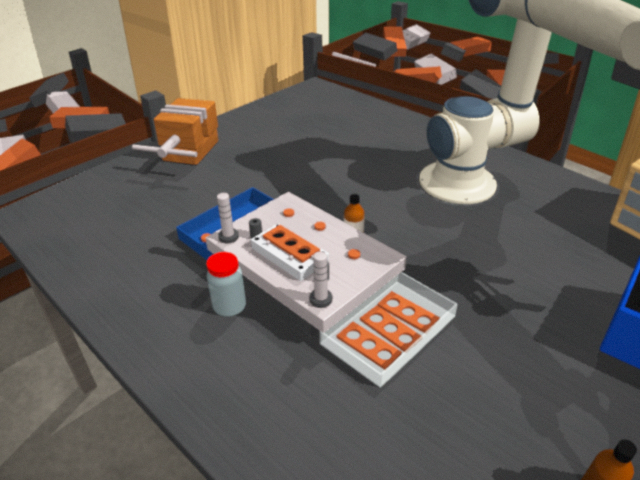

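View pics/top0.png

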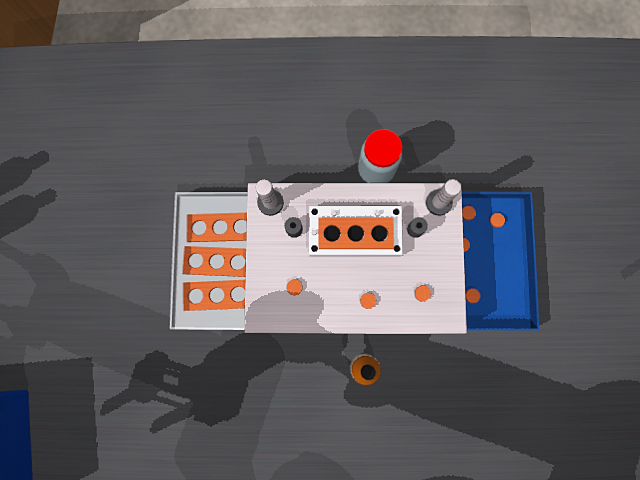

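The top view shows the pan (blue) at image right, which is world −y. The slugs are at about (294,287), (368,300) and (422,293), the bottle at (365,370), and the tray at image left. I'll enlarge it for exact pixels.

```bash
cat > h.py <<'E'
import numpy as np,cv2
from scipy.spatial.transform import Rotation as R
def ray(cp,px):
    K=cp["intrinsics"];d=cv2.undistortPoints(np.array(px,float).reshape(-1,1,2),K,np.array([cp["k1"],0,0,0])).reshape(-1,2)
    w,x,y,z=cp["orientation"]
    return np.array(R.from_quat([x,y,z,w]).apply(np.c_[d[:,0],-d[:,1],-np.ones(len(d))]))
def atz(cp,px,z):
    r=ray(cp,px);e=np.array(cp["eye"]);z=np.broadcast_to(z,len(r))
    return e+r*((z-e[2])/r[:,2])[:,None]
def proj(cp,P):
    w,x,y,z=cp["orientation"];q=R.from_quat([x,y,z,w]).inv().apply(np.array(P,float)-cp["eye"])
    s=np.c_[q[:,0],-q[:,1]]/-q[:,2:];s=s*(1+cp["k1"]*(s**2).sum(1))[:,None]
    K=cp["intrinsics"];return s*[K[0,0],K[1,1]]+K[:2,2]
E
python3 - <<'E'
import cv2
i=cv2.imread("pics/top0.png")[170:390,230:480]
cv2.imwrite("pics/topc.png",cv2.resize(i,None,fx=2.7,fy=2.7,interpolation=cv2.INTER_CUBIC))
E
python3 - <<'E'
from h import *
from station import env
c=env.camera_params("top")
i=cv2.imread("pics/top0.png");h=cv2.cvtColor(i,cv2.COLOR_BGR2HSV)
m=((h[:,:,0]<15)&(h[:,:,1]>120)&(h[:,:,2]>100)).astype('uint8')
n,l,s,ce=cv2.connectedComponentsWithStats(m)
for k in range(1,n):
    if 40<s[k,4]<400: print(s[k],ce[k],atz(c,[ce[k]],88))
print(atz(c,[(248,183),(463,183),(466,333),(245,332)],80))
print(atz(c,[(538.5,328.5),(536,192),(175,193),(170,328)],36))
E
```

```text
[462 206  14  14 152] [468.17105263 212.48026316] [[ 632.77003975 -226.5040474    88.        ]]
[490 213  15  14 167] [496.95808383 219.7005988 ] [[ 620.4301969  -273.69094266   88.        ]]
[463 238   7  14  63] [465.73015873 244.15873016] [[ 580.02397008 -220.0468275    88.        ]]
[287 279  15  16 190] [293.96315789 286.82631579] [[511.74491057  60.49790221  88.        ]]
[415 286  16  15 193] [422.0880829  292.98963731] [[ 500.91695174 -146.1002047    88.        ]]
[466 289  14  14 159] [472.29559748 295.51572327] [[ 496.29761071 -227.15887081   88.        ]]
[360 293  16  16 196] [367.78571429 300.45918367] [[489.37896684 -58.41327805  88.        ]]
[[ 687.4002118   139.08544278   80.        ]
 [ 684.89572299 -222.33541423   80.        ]
 [ 436.49752477 -216.63030297   80.        ]
 [ 439.23501075  140.20247432   80.        ]]
[[ 442.23563541 -351.94861512   36.        ]
 [ 679.62950424 -362.34362976   36.        ]
 [ 682.06235255  275.30046064   36.        ]
 [ 445.13032612  275.7331813    36.        ]]
```

View pics/topc.png

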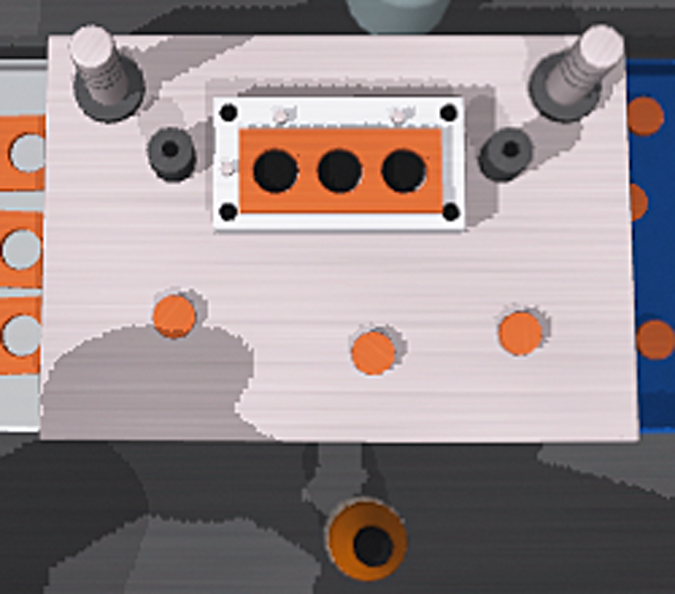

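The shoe spans x 438–686 and y −219.5 to +139.6, with yaw about −0.01, which matches 250×360. The slugs are at A (512,60), B (489,−58) and C (501,−146). The pan is at the −y end.

Plan: set the jaws along world x with an 18 mm gap, narrower than a slug, so the two fingertips cradle each disc. Push each one toward −y, starting with C, then B, then A. First I turn the tool.

Call:
arm_command([
  [0,0,0],
  [0,0,0],
  [0,0,0],
  [0,0,0],
  [0,0,0],
  [0,0,0],
  [0,0,0],
  [0,0,0],
  [0,0,0],
  [0,0,0],
  [0,0,0],
  [0,0,0],
], claw=[203,203,203,203,203,203,203,203,203,203,203,203], roll=[1,1,1,1,1,1,1,1,1,1,1,1], squeeze=10)

```text
t: 1.3
ee_pos: [175.0, 574.2, 395.2]
tool_rot: [0.004, 0.718, 0.696, -0.007]
ft_force: [-0.8, -0.4, 0.1]
grip_width: 0.205
```

Call:
arm_command([
  [-1,0.5,-0.05],
  [-1,0.5,-0.05],
  [-1,0.5,-0.05],
  [-1,0.5,-0.05],
  [-1,0.5,-0.05],
  [-1,0.5,-0.05],
  [-1,0.5,-0.05],
  [-1,0.5,-0.05],
  [-1,0.5,-0.05],
  [-1,0.5,-0.05],
  [-1,0.5,-0.05],
  [-1,0.5,-0.05],
], claw=[203,203,203,203,203,203,203,203,203,203,203,203], roll=[-0.2,0,0,0,0,0,0,0,0,0,0,0])

```text
t: 2.5
ee_pos: [353.4, 201.6, 411.3]
tool_rot: [0.005, 0.709, 0.705, -0.014]
ft_force: [0.6, -0.4, -0.5]
grip_width: 0.205
```

```bash
cat >> h.py <<'E'
def tip(s):
    w,x,y,z=s["tool_rot"];r=R.from_quat([x,y,z,w]);M=r.as_matrix()
    print("t",round(s["t"],2),"tcp",np.round(s["ee_pos"],1),"tip",np.round(np.array(s["ee_pos"])+182*M[:,2],1),"z",np.round(M[:,2],4),"toolY",np.round(M[:,1],3),"F",np.round(s["ft_force"],1),"g",round(88*s["grip_width"],1),"q",np.round(s["joint_positions"],2))
E
python3 -c "
from h import *
from station import env
tip(env.get_state())"
```

```text
t 2.5 tcp [353.4 201.6 411.3] tip [351.1 196.8 229.4] z [-0.0128 -0.0262 -0.9996] toolY [ 1.    -0.006 -0.013] F [ 0.6 -0.4 -0.5] g 18.0 q [ 0.44 -0.42  1.67 -0.02  1.91  0.44]
```

Call:
arm_command([
  [-1,0.5,0],
  [-1,0.5,0],
  [-1,0.5,0],
  [-1,0.5,0],
  [-1,0.5,0],
  [-1,0.5,0],
  [-1,0.5,0],
  [-1,0.5,0],
  [-1,0.5,0],
  [-0.8,0.4,0],
  [0,0,0],
  [0,0,0],
], claw=[203,203,203,203,203,203,203,203,203,203,203,203], roll=[0,0,0,0,0,0,0,0,0,0,0,0])

```text
t: 3.7
ee_pos: [502.7, -110.7, 411.6]
tool_rot: [0.002, 0.711, 0.703, -0.016]
ft_force: [0.2, 0.2, -0.5]
grip_width: 0.199
```

```bash
python3 -c "
from h import *
from station import env
tip(env.get_state())
f=env.grab_frame('wrist');cv2.imwrite('pics/w1.png',f[:,:,::-1])"
```

```text
t 3.7 tcp [ 502.7 -110.7  411.6] tip [ 499.  -115.2  229.7] z [-0.0204 -0.0246 -0.9995] toolY [ 1.    -0.012 -0.02 ] F [ 0.2  0.2 -0.5] g 17.5 q [-0.27 -0.13  1.44 -0.03  1.85 -0.27]
```

View pics/w1.png

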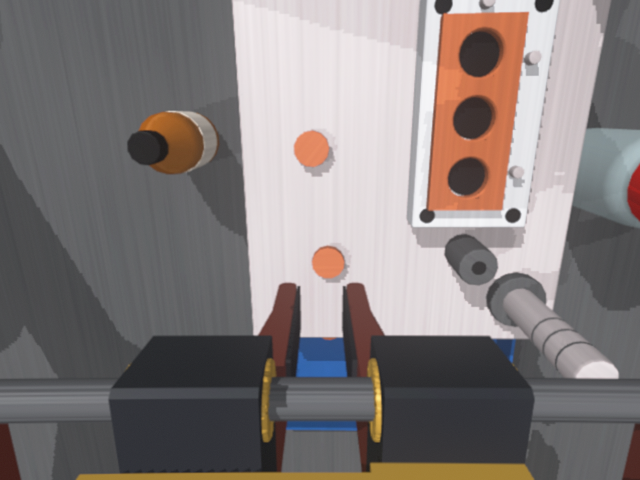

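The wrist view shows B at (313,148) and C at (328,262), with the fingertips at about y=290 and still high. I'll check these against the top-view positions.

```bash
python3 -c "
from h import *
from station import env
c=env.camera_params('wrist')
print(c['eye'],atz(c,[(313,149),(328.5,262)],88), atz(c,[(241,150),(251,300)],80))
"
```

```text
[503.70686511 -36.2109528  390.2264311 ] [[ 491.37688742  -60.0857946    88.        ]
 [ 502.09445359 -147.20436062   88.        ]] [[ 437.31711001  -60.9888739    80.        ]
 [ 437.04456429 -183.69397105   80.        ]]
```

Call:
arm_command([
  [0.1,0.1,1],
  [0.1,0.1,1],
  [0,0,1],
  [0,0,1],
  [0,0,0.3],
  [0,0,0],
], claw=[203,203,203,203,203,203], roll=[0,0,0,0,0,0])

```text
t: 4.35
ee_pos: [504.7, -101.2, 281.1]
tool_rot: [0.004, 0.708, 0.706, -0.014]
ft_force: [1.1, 1.2, 0.0]
grip_width: 0.206
```

```bash
python3 -c "
from h import *
from station import env
tip(env.get_state())"
```

```text
t 4.35 tcp [ 504.7 -101.2  281.1] tip [ 502.  -105.7   99.2] z [-0.0148 -0.0248 -0.9996] toolY [ 1.    -0.004 -0.015] F [1.1 1.2 0. ] g 18.1 q [-0.25 -0.12  1.66 -0.03  1.61 -0.25]
```

Call:
arm_command([
  [0,0,0.4],
  [0,0,0],
  [0,0,0],
], claw=[203,203,203], roll=[0,0,0])

```text
t: 4.65
ee_pos: [505.2, -100.7, 272.3]
tool_rot: [0.006, 0.708, 0.706, -0.013]
ft_force: [0.1, -0.3, 0.7]
grip_width: 0.203
```

```bash
python3 -c "
from h import *
from station import env
tip(env.get_state())
f=env.grab_frame('wrist');cv2.imwrite('pics/w2.png',f[:,:,::-1])"
```

```text
t 4.65 tcp [ 505.2 -100.7  272.3] tip [ 503.5 -105.4   90.4] z [-0.0094 -0.0261 -0.9996] toolY [ 1.    -0.003 -0.009] F [ 0.1 -0.3  0.7] g 17.8 q [-0.25 -0.12  1.68 -0.03  1.59 -0.25]
```

View pics/w2.png

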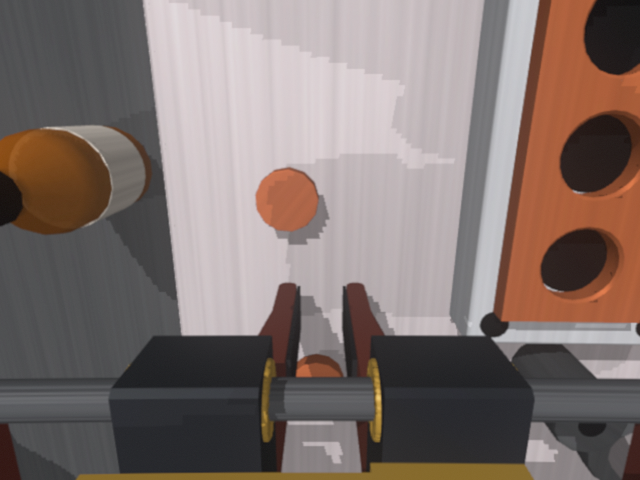

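Call:
arm_command([
  [0,-0.07,0.25],
  [0,0,0],
  [-0.3,0,0],
  [-0.3,0,0],
  [-0.3,0,0],
  [-0.3,0,0],
], claw=[203,203,203,203,203,203], roll=[0,0,0,0,0,0])

```text
t: 5.3
ee_pos: [503.1, -139.5, 267.2]
tool_rot: [0.007, 0.708, 0.706, -0.012]
ft_force: [-0.2, -0.2, -0.1]
grip_width: 0.2
```

```bash
python3 -c "
from h import *
from station import env
tip(env.get_state())"
```

```text
t 5.3 tcp [ 503.1 -139.5  267.2] tip [ 501.9 -144.4   85.3] z [-0.0065 -0.027  -0.9996] toolY [ 1.    -0.002 -0.006] F [-0.2 -0.2 -0.1] g 17.6 q [-0.33 -0.1   1.67 -0.03  1.57 -0.33]
```

```bash
python3 -c "
from h import *
from station import env
f=env.grab_frame('wrist');cv2.imwrite('pics/w3.png',f[:,:,::-1])
f=env.grab_frame('top')[170:390,230:480];cv2.imwrite('pics/t3.png',cv2.resize(f[:,:,::-1],None,fx=2.7,fy=2.7))"
```

```text
(no output)
```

View pics/w3.png

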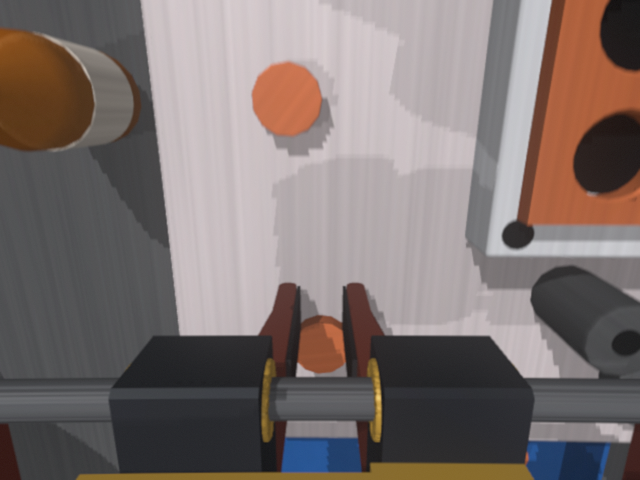

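View pics/t3.png

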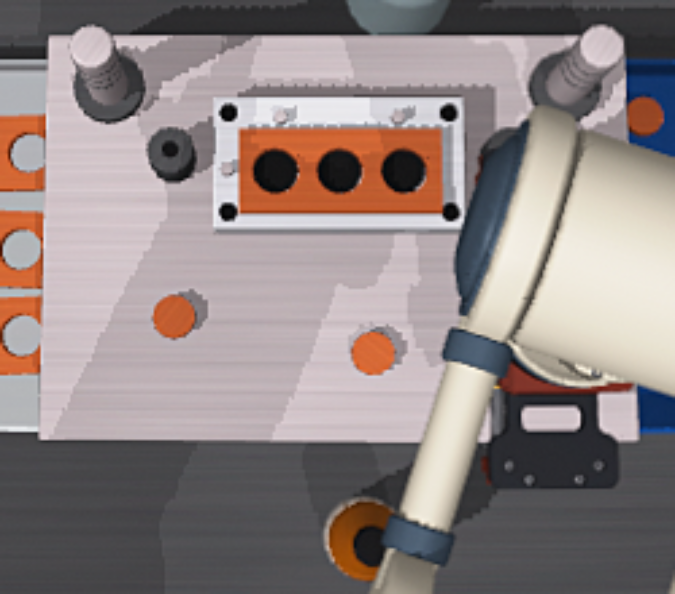

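```bash
python3 -c "
from h import *
from station import env
c=env.camera_params('wrist');print(atz(c,[(322,372)],80),atz(c,[(322,345)],88),proj(c,[[502,-164,88]]))
f=env.grab_frame('scene')[100:400,120:520];cv2.imwrite('pics/s3.png',cv2.resize(f[:,:,::-1],None,fx=2,fy=2))"
```

```text
[[ 502.77334841 -182.41016287   80.        ]] [[ 502.85314513 -162.99706897   88.        ]] [[320.06901637 347.001772  ]]
```

View pics/s3.png

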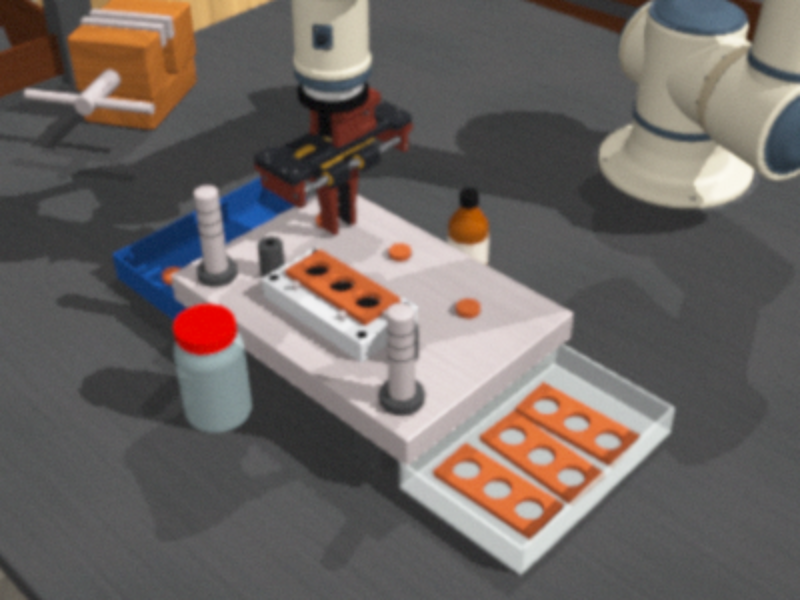

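C is cradled at (503,−163) as predicted, and the arm and gripper are clear of everything. Now I push it off the end.

Call:
arm_command([
  [-0.3,0,0.05],
  [-0.3,0,0],
  [-0.3,0,0],
  [-0.3,0,0],
  [-0.3,0,0],
  [-0.3,0,0],
  [-0.3,0,0],
  [-0.3,0,0],
  [-0.3,0,0],
  [0,0,0],
], claw=[203,203,203,203,203,203,203,203,203,203], roll=[0,0,0,0,0,0,0,0,0,0])

```text
t: 6.45
ee_pos: [502.8, -227.9, 267.7]
tool_rot: [0.007, 0.708, 0.706, -0.012]
ft_force: [0.7, -0.7, 0.9]
grip_width: 0.205
```

```bash
python3 -c "
from h import *
from station import env
tip(env.get_state())
f=env.grab_frame('wrist');cv2.imwrite('pics/w4.png',f[:,:,::-1])
f=env.grab_frame('top')[170:390,230:580];cv2.imwrite('pics/t4.png',cv2.resize(f[:,:,::-1],None,fx=2.2,fy=2.2))"
```

```text
t 6.45 tcp [ 502.8 -227.9  267.7] tip [ 501.5 -232.8   85.8] z [-0.0068 -0.0269 -0.9996] toolY [ 1.    -0.003 -0.007] F [ 0.7 -0.7  0.9] g 18.1 q [-0.48 -0.02  1.59 -0.03  1.57 -0.48]
```

View pics/w4.png

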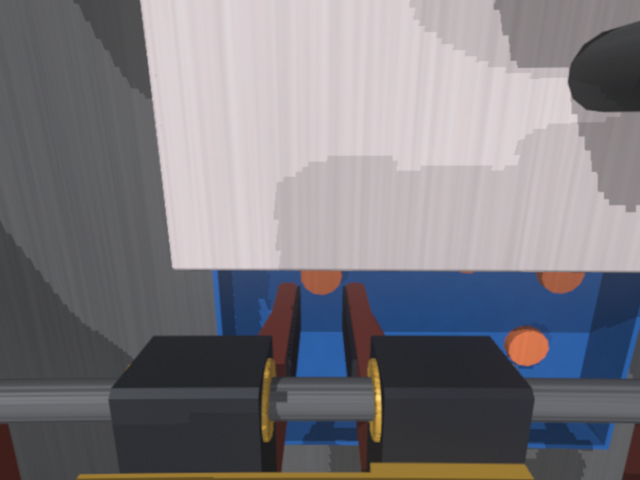

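View pics/t4.png

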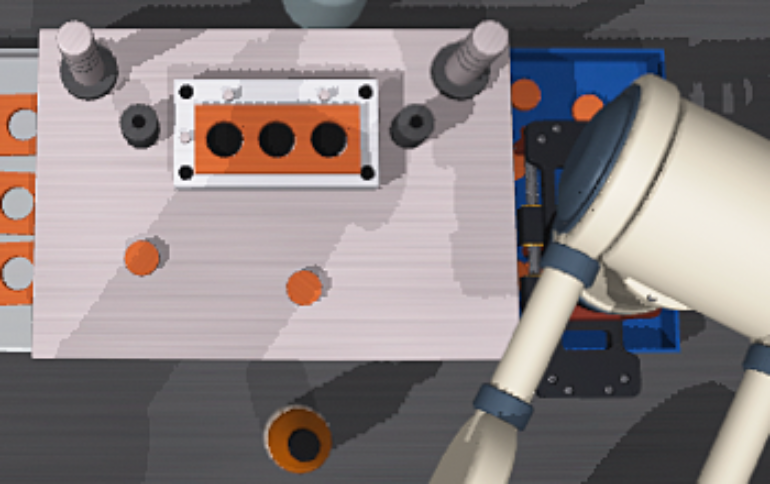

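C has gone over the edge. Next is B: lift, move back to +y, and shift x by −11.

Call:
arm_command([
  [0,0,-1],
  [0,0,-0.6],
  [1,-0.06,0],
  [1,-0.06,0],
  [1,-0.06,0],
  [1,-0.06,0],
  [1,-0.06,0],
  [1,-0.06,0],
  [0.8,0,0],
  [0,0,0],
], claw=[203,203,203,203,203,203,203,203,203,203], roll=[0,0,0,0,0,0,0,0,0,0])

```text
t: 7.55
ee_pos: [491.2, -11.0, 312.4]
tool_rot: [0.006, 0.707, 0.707, -0.01]
ft_force: [0.1, 0.5, -0.3]
grip_width: 0.201
```

```bash
python3 -c "
from h import *
from station import env
tip(env.get_state())
f=env.grab_frame('wrist');cv2.imwrite('pics/w5.png',f[:,:,::-1])
f=env.grab_frame('top')[170:390,230:580];cv2.imwrite('pics/t5.png',cv2.resize(f[:,:,::-1],None,fx=2.2,fy=2.2))"
```

```text
t 7.55 tcp [491.2 -11.  312.4] tip [490.1 -15.3 130.5] z [-0.0058 -0.0232 -0.9997] toolY [ 1.     0.    -0.006] F [ 0.1  0.5 -0.3] g 17.7 q [-0.08 -0.2   1.67 -0.02  1.67 -0.09]
```

View pics/w5.png

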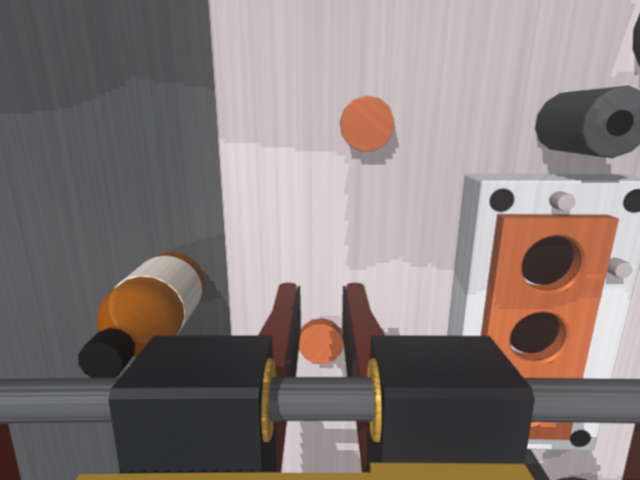

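View pics/t5.png

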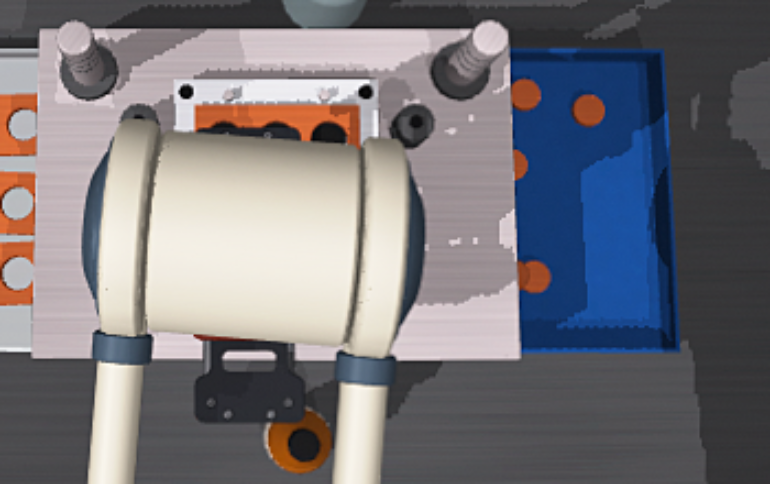

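C is in the pan, overlapping an old slug at (530,277). B sits between the finger lines. Now I descend and push it.

Call:
arm_command([
  [0,0,1],
  [0,0,0.4],
  [0,0,0],
  [0,0,0],
], claw=[203,203,203,203], roll=[0,0,0,0])

```text
t: 8.05
ee_pos: [491.5, -17.5, 270.8]
tool_rot: [0.008, 0.709, 0.705, -0.011]
ft_force: [0.5, 0.1, -0.2]
grip_width: 0.2
```

```bash
python3 -c "
from h import *
from station import env
tip(env.get_state())"
```

```text
t 8.05 tcp [491.5 -17.5 270.8] tip [490.8 -22.3  88.9] z [-0.004  -0.0264 -0.9996] toolY [ 1.    -0.005 -0.004] F [ 0.5  0.1 -0.2] g 17.6 q [-0.1  -0.19  1.74 -0.03  1.59 -0.09]
```

Call:
arm_command([
  [0,0,0.17],
  [0,0,0],
  [-0.3,0,0.01],
  [-0.3,0,0.01],
  [-0.3,0,0.01],
  [-0.3,0,0.01],
  [-0.3,0,0.01],
  [-0.3,0,0.01],
], claw=[203,203,203,203,203,203,203,203], roll=[0,0,0,0,0,0,0,0])

```text
t: 8.85
ee_pos: [491.8, -76.9, 268.5]
tool_rot: [0.01, 0.709, 0.705, -0.009]
ft_force: [-0.0, -0.4, -0.5]
grip_width: 0.201
```

```bash
python3 -c "
from h import *
from station import env
tip(env.get_state())
f=env.grab_frame('wrist');cv2.imwrite('pics/w6.png',f[:,:,::-1])"
```

```text
t 8.85 tcp [491.8 -76.9 268.5] tip [492.  -81.9  86.6] z [ 8.000e-04 -2.740e-02 -9.996e-01] toolY [ 1.    -0.006  0.001] F [-0.  -0.4 -0.5] g 17.7 q [-0.21 -0.17  1.73 -0.03  1.58 -0.21]
```

View pics/w6.png

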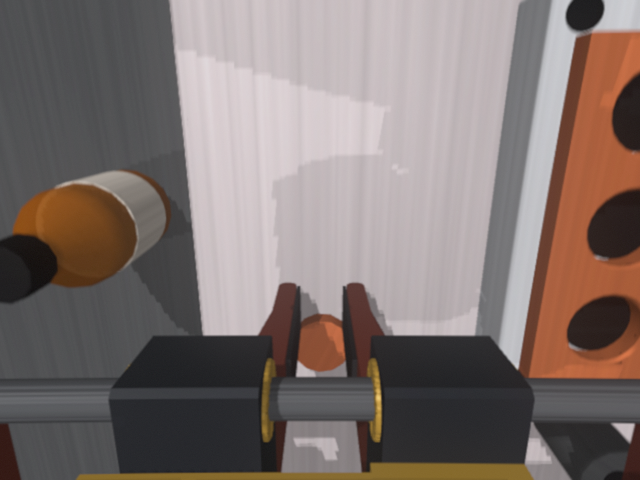

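B is cradled, but the tip is riding a little high at z 86.6, so I'll push a bit lower.

Call:
arm_command([
  [-0.2,0,0.1],
  [-0.3,0,0.02],
  [-0.3,0,0.02],
  [-0.3,0,0.02],
  [-0.3,0,0.02],
  [-0.3,0,0.02],
  [-0.3,0,0.02],
], claw=[203,203,203,203,203,203,203], roll=[0,0,0,0,0,0,0])

```text
t: 9.6
ee_pos: [491.4, -142.8, 263.3]
tool_rot: [0.01, 0.709, 0.705, -0.009]
ft_force: [-0.3, -0.0, 0.8]
grip_width: 0.204
```

```bash
python3 -c "
from h import *
from station import env
tip(env.get_state())
f=env.grab_frame('wrist');cv2.imwrite('pics/w7.png',f[:,:,::-1])"
```

```text
t 9.6 tcp [ 491.4 -142.8  263.3] tip [ 491.6 -147.9   81.4] z [ 0.0011 -0.0277 -0.9996] toolY [ 1.    -0.006  0.001] F [-0.3 -0.   0.8] g 18.0 q [-0.34 -0.13  1.7  -0.03  1.56 -0.33]
```

View pics/w7.png

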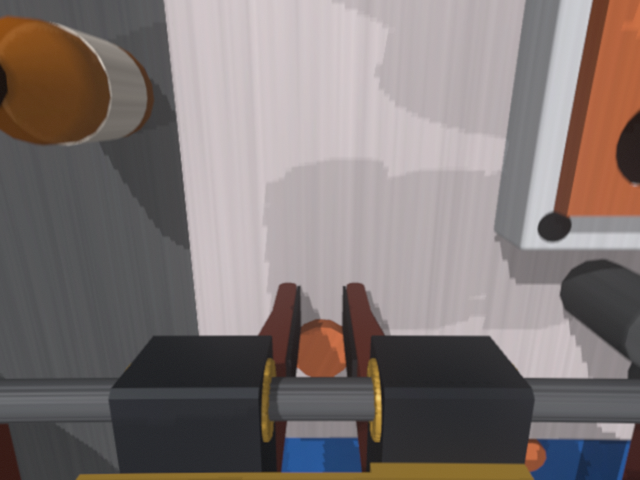

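Call:
arm_command([
  [-0.2,0,-0.08],
  [-0.3,0,0],
  [-0.3,0,0],
  [-0.3,0,0],
  [-0.3,0,0],
  [-0.3,0,0],
  [-0.3,0,0],
  [-0.3,0,0],
  [-0.3,0,0],
  [0,0,0],
], claw=[203,203,203,203,203,203,203,203,203,203], roll=[0,0,0,0,0,0,0,0,0,0])

```text
t: 10.65
ee_pos: [490.5, -229.6, 267.9]
tool_rot: [0.01, 0.71, 0.704, -0.01]
ft_force: [0.4, -1.0, 0.1]
grip_width: 0.206
```

```bash
python3 -c "
from h import *
from station import env
tip(env.get_state())
f=env.grab_frame('wrist');cv2.imwrite('pics/w8.png',f[:,:,::-1])"
```

```text
t 10.65 tcp [ 490.5 -229.6  267.9] tip [ 490.6 -234.9   86. ] z [ 3.000e-04 -2.910e-02 -9.996e-01] toolY [ 1.    -0.007  0.   ] F [ 0.4 -1.   0.1] g 18.1 q [-0.49 -0.06  1.62 -0.03  1.56 -0.49]
```

View pics/w8.png

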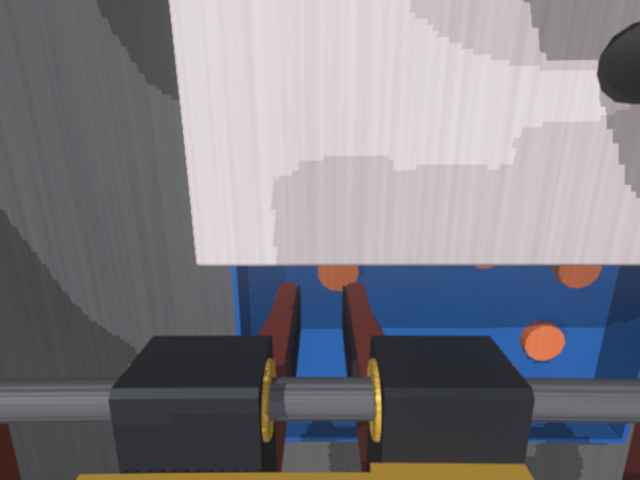

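B is off as well. Next is A at (512,60): lift, go to tip y of about +100, and shift x by +21.

Call:
arm_command([
  [0,0,-1],
  [0,0,-0.6],
  [1,0.08,0],
  [1,0.08,0],
  [1,0.08,0],
  [1,0.08,0],
  [1,0.08,0],
  [1,0.08,0],
  [1,0.08,0],
  [1,0.08,0],
  [1,0.08,0],
  [0.8,0,0],
], claw=[203,203,203,203,203,203,203,203,203,203,203,203], roll=[0,0,0,0,0,0,0,0,0,0,0,0])

```text
t: 11.9
ee_pos: [513.8, 77.8, 309.8]
tool_rot: [0.01, 0.71, 0.704, -0.009]
ft_force: [1.2, -0.2, -1.2]
grip_width: 0.201
```

```bash
python3 -c "
from h import *
from station import env
tip(env.get_state())
f=env.grab_frame('wrist');c=env.camera_params('wrist');cv2.imwrite('pics/w9.png',f[:,:,::-1]);print(proj(c,[[512,60.5,88]]))
f=env.grab_frame('top')[170:390,230:580];cv2.imwrite('pics/t9.png',cv2.resize(f[:,:,::-1],None,fx=2.2,fy=2.2))"
```

```text
t 11.9 tcp [513.8  77.8 309.8] tip [514.1  73.1 127.8] z [ 0.0012 -0.0258 -0.9997] toolY [ 1.    -0.009  0.001] F [ 1.2 -0.2 -1.2] g 17.7 q [ 0.09 -0.12  1.61 -0.03  1.66  0.1 ]
[[316.75899632 298.5758295 ]]
```

View pics/w9.png

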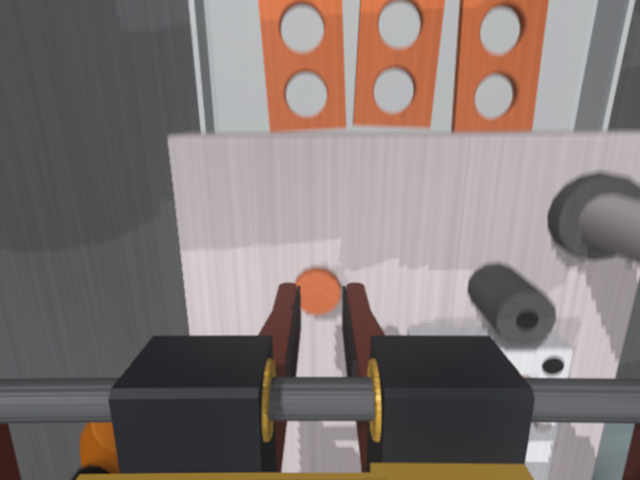

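View pics/t9.png

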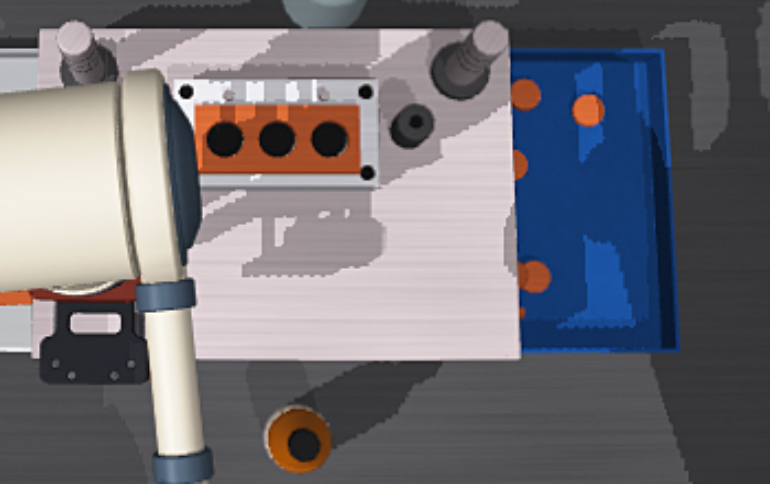

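Call:
arm_command([
  [1,-0.04,0],
  [0.1,0,0],
  [0,0,0.9],
  [0,0,0.3],
  [0,0,0],
  [0,0,0],
], claw=[203,203,203,203,203,203], roll=[0,0,0,0,0,0])

```text
t: 12.6
ee_pos: [512.9, 108.7, 273.5]
tool_rot: [0.011, 0.709, 0.705, -0.009]
ft_force: [0.5, -0.4, 0.3]
grip_width: 0.206
```

```bash
python3 -c "
from h import *
from station import env
tip(env.get_state())
f=env.grab_frame('wrist');c=env.camera_params('wrist');cv2.imwrite('pics/w10.png',f[:,:,::-1]);print(proj(c,[[512,61.5,88]]))"
```

```text
t 12.6 tcp [512.9 108.7 273.5] tip [513.4 103.6  91.5] z [ 0.0027 -0.0279 -0.9996] toolY [ 1.    -0.006  0.003] F [ 0.5 -0.4  0.3] g 18.1 q [ 0.15 -0.1   1.65 -0.03  1.59  0.16]
[[317.01634578 382.29852445]]
```

View pics/w10.png

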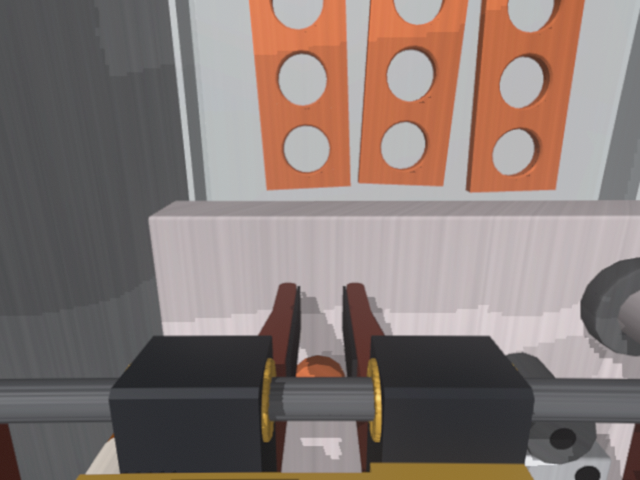

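Call:
arm_command([
  [0,0,0.28],
  [0,0,0],
  [-0.3,0,0.01],
  [-0.3,0,0.01],
  [-0.3,0,0.01],
  [-0.3,0,0.01],
  [-0.3,0,0.01],
  [-0.3,0,0.01],
], claw=[203,203,203,203,203,203,203,203], roll=[0,0,0,0,0,0,0,0])

```text
t: 13.45
ee_pos: [513.1, 49.4, 267.2]
tool_rot: [0.013, 0.709, 0.705, -0.007]
ft_force: [-0.2, -0.4, 0.3]
grip_width: 0.205
```

```bash
python3 -c "
from h import *
from station import env
tip(env.get_state())
f=env.grab_frame('wrist');cv2.imwrite('pics/w11.png',f[:,:,::-1])"
```

```text
t 13.45 tcp [513.1  49.4 267.2] tip [514.5  44.3  85.3] z [ 0.0075 -0.0278 -0.9996] toolY [ 1.    -0.007  0.008] F [-0.2 -0.4  0.3] g 18.0 q [ 0.04 -0.12  1.69 -0.03  1.57  0.05]
```

View pics/w11.png

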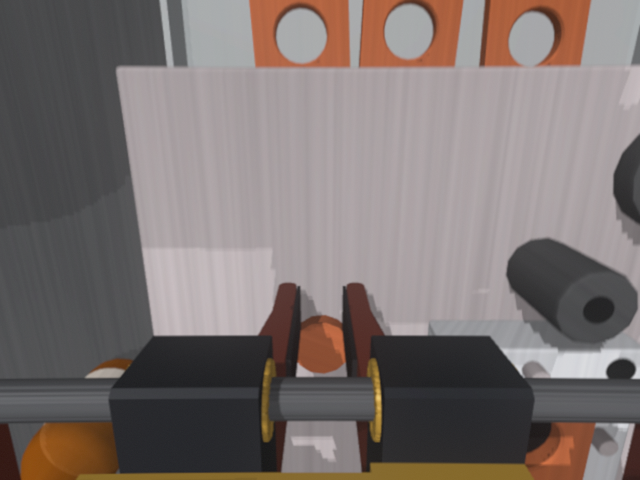

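A is cradled. Continuing the sweep.

Call:
arm_command([
  [-0.3,0,0.04],
  [-0.3,0,0.01],
  [-0.3,0,0.01],
  [-0.3,0,0.01],
  [-0.3,0,0.01],
  [-0.3,0,0.01],
  [-0.3,0,0.01],
  [-0.3,0,0.01],
], claw=[203,203,203,203,203,203,203,203], roll=[0,0,0,0,0,0,0,0])

```text
t: 14.3
ee_pos: [512.5, -29.6, 266.1]
tool_rot: [0.013, 0.71, 0.704, -0.007]
ft_force: [0.0, 0.1, 0.4]
grip_width: 0.204
```

```bash
python3 -c "
from h import *
from station import env
tip(env.get_state())"
```

```text
t 14.3 tcp [512.5 -29.6 266.1] tip [514.  -34.8  84.2] z [ 0.0079 -0.0283 -0.9996] toolY [ 1.    -0.007  0.008] F [0.  0.1 0.4] g 18.0 q [-0.12 -0.13  1.69 -0.03  1.57 -0.11]
```

Call:
arm_command([
  [-0.3,0,0.01],
  [-0.3,0,0.01],
  [-0.3,0,0.01],
  [-0.3,0,0.01],
  [-0.3,0,0.01],
  [-0.3,0,0.01],
  [-0.3,0,0.01],
  [-0.3,0,0.01],
  [-0.3,0,0.01],
  [-0.3,0,0.01],
], claw=[203,203,203,203,203,203,203,203,203,203], roll=[0,0,0,0,0,0,0,0,0,0])

```text
t: 15.3
ee_pos: [511.7, -127.9, 265.6]
tool_rot: [0.013, 0.71, 0.704, -0.007]
ft_force: [-0.5, -0.2, 1.0]
grip_width: 0.2
```

```bash
python3 -c "
from h import *
from station import env
tip(env.get_state())
f=env.grab_frame('wrist');cv2.imwrite('pics/w12.png',f[:,:,::-1])"
```

```text
t 15.3 tcp [ 511.7 -127.9  265.6] tip [ 513.1 -133.1   83.7] z [ 0.0079 -0.0283 -0.9996] toolY [ 1.    -0.007  0.008] F [-0.5 -0.2  1. ] g 17.6 q [-0.3  -0.09  1.66 -0.02  1.56 -0.29]
```

View pics/w12.png

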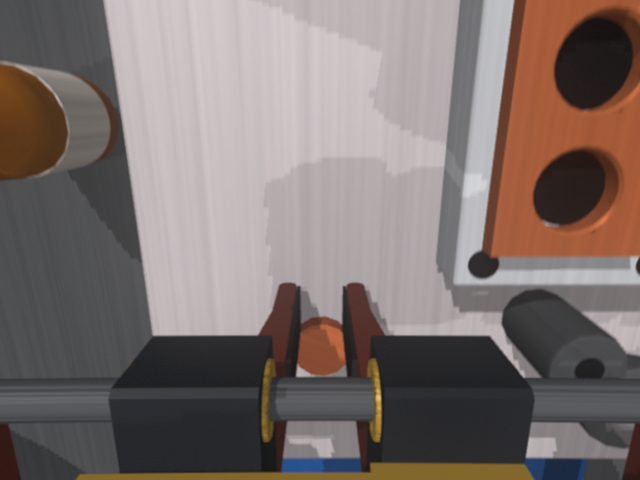

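Still cradled, with the tip at z 83.7. About 100 mm remain to clear the edge.

Call:
arm_command([
  [-0.3,0,0.01],
  [-0.3,0,0.01],
  [-0.3,0,0.01],
  [-0.3,0,0.01],
  [-0.3,0,0.01],
  [-0.3,0,0.01],
  [-0.3,0,0.01],
  [-0.3,0,0.01],
  [-0.3,0,0],
  [-0.3,0,0],
  [0,0,0],
], claw=[203,203,203,203,203,203,203,203,203,203,203], roll=[0,0,0,0,0,0,0,0,0,0,0])

```text
t: 16.45
ee_pos: [510.7, -227.9, 265.4]
tool_rot: [0.013, 0.71, 0.704, -0.008]
ft_force: [-0.4, -0.2, -0.3]
grip_width: 0.201
```

Call:
arm_command([
  [0,0,-1],
  [0,0,-1],
  [0,0,-1],
  [0,0,-1],
  [1,0,0],
  [1,0,0],
  [1,0,0],
  [1,0,0],
  [1,0,0],
  [1,0,0],
  [0,0,0],
  [0,0,0],
], claw=[203,203,203,203,203,203,203,203,203,203,203,203], roll=[0,0,0,0,0,0,0,0,0,0,0,0])

```text
t: 17.65
ee_pos: [511.0, -37.6, 384.9]
tool_rot: [0.012, 0.71, 0.704, -0.007]
ft_force: [-0.3, -0.4, -0.5]
grip_width: 0.199
```

```bash
python3 -c "
from h import *
from station import env
tip(env.get_state())
f=env.grab_frame('wrist');cv2.imwrite('pics/w13.png',f[:,:,::-1])
f=env.grab_frame('scene')[100:400,120:520];cv2.imwrite('pics/s13.png',cv2.resize(f[:,:,::-1],None,fx=2,fy=2))
f=env.grab_frame('top')[120:390,230:580];cv2.imwrite('pics/t13.png',cv2.resize(f[:,:,::-1],None,fx=2.2,fy=2.2))"
```

```text
t 17.65 tcp [511.  -37.6 384.9] tip [512.3 -42.3 203. ] z [ 0.0071 -0.026  -0.9996] toolY [ 1.    -0.009  0.007] F [-0.3 -0.4 -0.5] g 17.6 q [-0.13 -0.15  1.5  -0.03  1.78 -0.13]
```

View pics/w13.png

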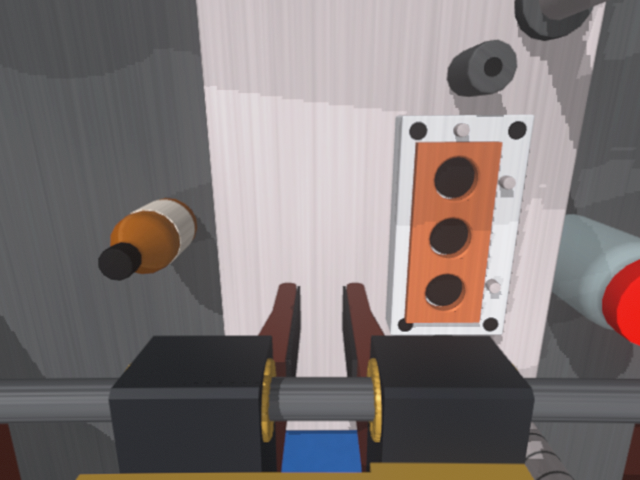

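View pics/s13.png

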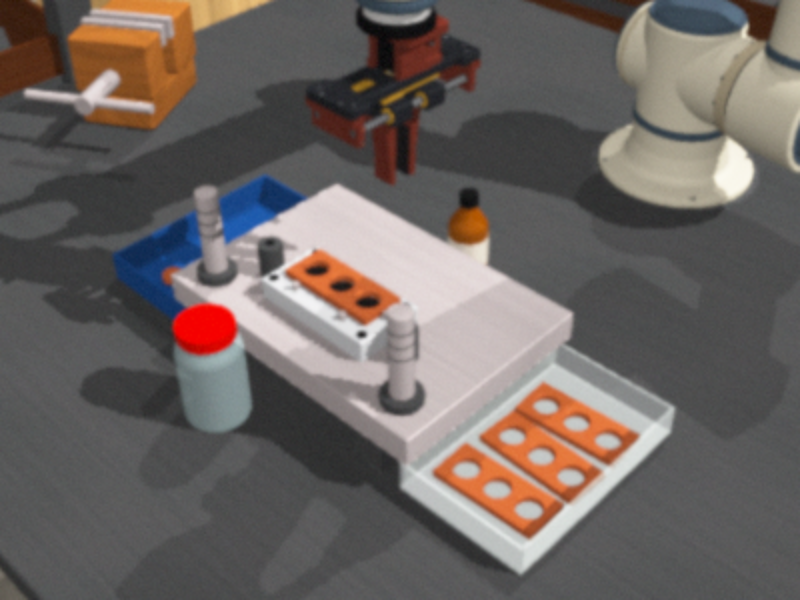

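View pics/t13.png

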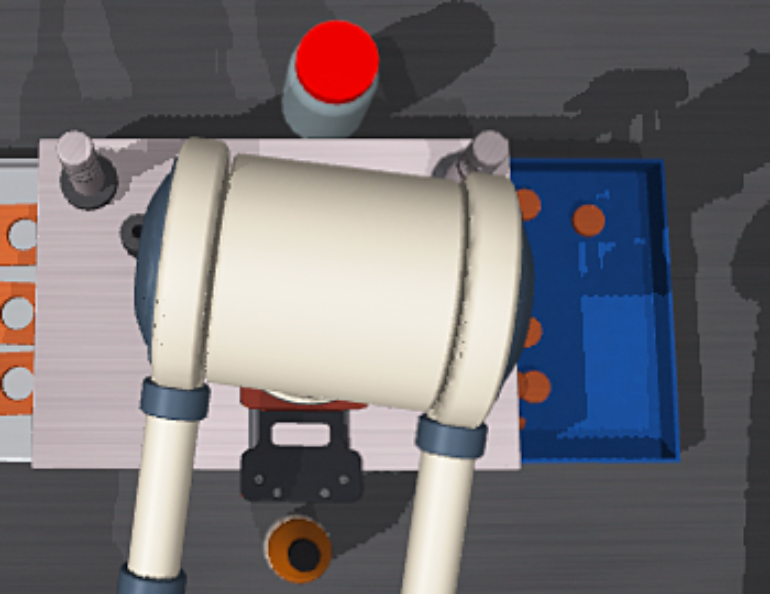

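The strip is empty, and the plate, bottle, jar and tray look untouched. A is visible in the pan at (533,333) and a sliver of B at (521,423). C overlaps an old slug, so I'll look from over the pan to confirm all seven.

Call:
arm_command([
  [-1,0,-0.3],
  [-1,0,-0.3],
  [-1,0,-0.3],
  [-1,0,0],
  [-1,0,0],
  [-1,0,0],
  [-1,0,0],
  [-1,0,0],
  [-1,0,0],
  [-1,0,0],
  [-1,0,0],
  [0,0,0],
], claw=[203,203,203,203,203,203,203,203,203,203,203,203], roll=[0,0,0,0,0,0,0,0,0,0,0,0])

```text
t: 19.0
ee_pos: [499.0, -394.9, 419.4]
tool_rot: [0.011, 0.717, 0.697, -0.008]
ft_force: [0.0, 0.2, -0.2]
grip_width: 0.203
```

```bash
python3 -c "
from h import *
from station import env
tip(env.get_state())
f=env.grab_frame('wrist');cv2.imwrite('pics/w14.png',f[:,:,::-1])
c=env.camera_params('wrist');print(c['eye'])"
```

```text
t 19.0 tcp [ 499.  -394.9  419.4] tip [ 499.6 -399.8  237.4] z [ 0.0032 -0.0271 -0.9996] toolY [ 1.    -0.029  0.004] F [ 0.   0.2 -0.2] g 17.9 q [-0.72  0.19  1.1  -0.02  1.83 -0.69]
[ 502.12262863 -319.31230007  398.31330865]
```

View pics/w14.png

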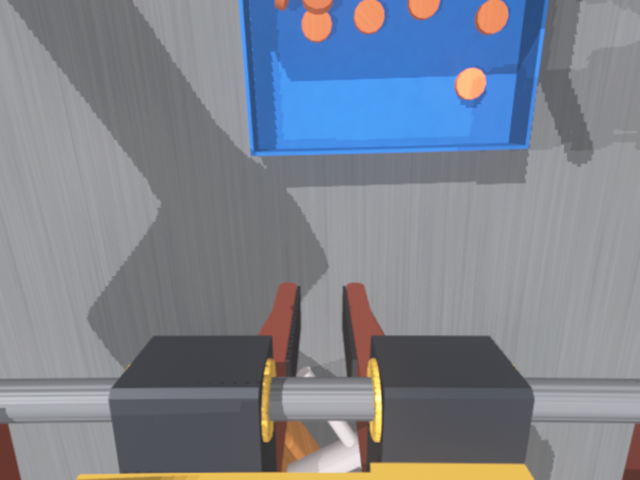

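All seven slugs are in the pan: (281,3), (317,3), (316,24), (369,15), (423,5), (491,15) and (471,83). I'll check with the top camera and then hand in.

```bash
python3 -c "
from h import *
from station import env
f=env.grab_frame('top')[:,:,::-1];cv2.imwrite('pics/t15.png',f)
a=cv2.imread('pics/top0.png')
for n,(x0,x1,y0,y1) in dict(plate=(312,402,208,254),bottle=(345,385,350,390),jar=(355,405,125,180),tray=(170,245,190,330)).items():
    P=a[y0:y1,x0:x1].astype(float).mean(2);Q=f[y0:y1,x0:x1].astype(float).mean(2)
    print(n,cv2.phaseCorrelate(P,Q))"
```

```text
plate ((0.06280624772577426, 0.057547078758720005), 0.9566630165903914)
bottle ((-0.20262270444721153, 0.5113359968597635), 0.4636973085024827)
jar ((0.008909356098342869, 0.02910284780471528), 0.9844144139233865)
tray ((0.48481752683574797, -0.0037248657596080648), 0.9752269053921384)
```

View pics/t15.png

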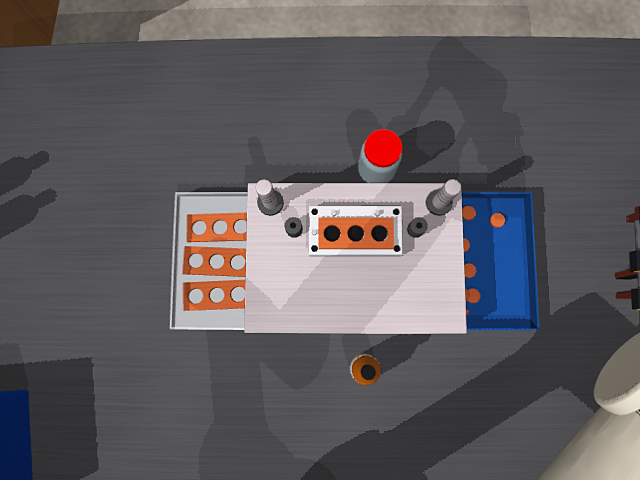

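The die is clear and nothing has moved. The bottle is still at (365,370); its weaker image match comes from shadows.

```bash
python3 -c "
from station import env
print(env.sign_off())"
```

```text
the job is handed in; nothing more can be done
None
```

The three loose slugs are off the die shoe and in the blue scrap pan, and I handed the job in at about 19 s of the 48 s allowed. I pushed each slug separately along the front strip towards the pan. The fingertips were held 18 mm apart, so a slug could not be gripped, and they ran a few millimetres above the steel. Force readings stayed around 1 N.

**Last checks:**
- **Slugs:** The wrist view over the pan shows seven slugs, which is the four old ones plus these three. One appears to be leaning or standing near the pan's corner under the shoe end.
- **Shoe and tray:** The strip is empty, and no slug is in the clear tray.
- **Plate and jar:** Both match their starting picture to within 0.1 pixel.
- **Tray:** It matched with about a 0.5 pixel shift. It is fixed, so I put that down to changed shadows.
- **Bottle:** Its match was weaker, at about 0.5 pixel with low correlation. I put this down to shadows too, because it appears in the same place by eye.
- **Tool angle:** The tool picked up a tilt of about 1.6° during the moves. I allowed for it when setting the fingertip position.

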